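# Pin the sprung tilting board level

## Task

Pin the springy plywood tilting board down flat for clay work: take the weighted steel pin out of its rest block and drop its stem into the hidden hole beneath the board's slot, collar fully down on the board, then let go so that the pin stands there and its weight holds the board level. The hole's place is not known: pressing the board down with the pin's nose in the slot and sliding the nose along until it drops will find it. Do not disturb the other things on the table.

Things in the scene. Friction and masses are not known exactly. Their poses are not given: they have to be found in the camera images.
- pin_grip (a point): Loose weighted pin, plain steel, 0.6 to 0.8 kg, 132 mm long, standing upright in the rest block's hole. This point is the centre of its round grip (30 mm in diameter, 80 mm long, dark rings): on the pin's axis, 40 mm above the collar's top, 40 mm below the pin's top, 92 mm above the nose. z runs up the pin's axis.
- pin_tip (a point): End of the pin's nose, on its axis, 92 mm below point pin_grip. Above it: the stem, 12 mm in diameter and 40 mm long, its last 6 mm tapering to a 5 mm flat nose; then the collar, 44 mm in diameter and 12 mm thick; then the grip. z runs up the pin's axis.
- rest: Fixed plywood rest block, 70 x 70 x 50 mm, with an 18 mm hole in its centre in which the pin stands at the start, collar on the block's top, nose 10 mm above the table. Origin: centre of the underside. It is to the left or to the right of the stand.
- stand: Fixed plywood stand, 230 x 300 mm, of the tilting board. Origin: centre of its underside; x points to the hinged edge, away from the robot, y along the hinge, z up. Hinge axis along y at x = +100 mm, z = 74 mm. With the board level, its top is at z = 80 mm and the slot's middle at x = -60 mm, y = 0. Below the slot the stand is open down to z = 12 mm.
- board (a joint): Angle of the tilting board in rad: 0 is level (its lower stop), 0.2 sprung right up (the start; the free edge, on the robot's side, then stands about 39 mm higher). A spring lifts it: at the slot about 2 N start it down and 3.5 N hold it level; let go, it comes up again. The pin's own weight on it is enough to hold it level.
- slot_mid (a point): Middle of the slot at the board's top; moves with the board. Board: plywood, 195 mm (x) by 290 mm (y), 12 mm thick. The slot goes right through it, 16 mm wide (x), 108 mm long (y), 160 mm from the hinge axis, 35 mm from the free edge. x points to the hinge, y along the slot, z out of the board's top.
- slot_left (a point): Left (+y) end of the slot at the board's top, 54 mm from its middle. Beneath the board a dark steel strip, 8 mm thick, closes the whole slot 12 mm below the board's top. It has one round through hole, 17 mm in diameter, on the slot's centre line; its centre lies up to 36 mm either way from the slot's middle, differs each time and is not reported: feel for it with the nose.
- slot_right (a point): Right (-y) end of the slot at the board's top, 54 mm from its middle. While the nose slides on the strip the collar stands 28 mm above the board; in the hole the pin goes down until the collar lies on the board, nose 40 mm below the board's top. If the pin is held at one height as its nose meets the hole, the board springs up round the stem.
- pot: Bystander, not needed: terracotta pot, 72 mm across, 85 mm tall. Origin: centre of its underside.
- glue: Bystander, not needed: white glue bottle with a cap, 54 mm across, 150 mm tall. Origin: centre of its underside.
- sheets: Bystander, not needed: stack of plywood sheets with scorched edges, 110 x 150 x 56 mm. Origin: centre of its underside.
- figure: Bystander, not needed: small modelled clay figure, 62 mm across, 72 mm tall. Origin: centre of its underside.
- spatula: Bystander, not needed: modelling spatula lying flat, 170 mm long. Origin: centre of its underside (spatula: near the middle of its length).
- eraser: Bystander, not needed: white eraser block, 60 x 28 x 16 mm. Origin: centre of its underside.
- crayon: Bystander, not needed: yellow square crayon, 75 x 14 x 14 mm. Origin: centre of its underside.
Mind the look-alikes: they are no part of the job. Leave any turquoise look-alike of the rest alone.

How it is judged:
By the outcome, as a careful person would: the job done as asked, in the order asked, and still so for the second after the job is handed in, with the robot touching nothing.
It also fails if it takes over 54 s, if anything falls off the work surface, if the arm or the gripper's body presses on something with over 40 N, if the wrist force passes 120 N, or if a joint passes its speed limit or range.

## Robot

A 6-joint arm with a two-finger parallel gripper is mounted at the origin on the work surface. World frame = base frame: x ahead of the robot, y to its left, z up, the work surface at z = 0. Lengths are in m, angles in rad, forces in N, time in s.
With the tool pointing down it reaches from about 0.375 to 0.9 m from the base axis. Payload 3.1 kg.
Tool frame: the origin (TCP) lies on the centre line of the jaws, within the pads' length; the fingertips stand 25 mm ahead of it and the grasp point (between the pads) lies 6 mm ahead of it (manip.tips_ahead is the distance from the TCP to the fingertips, in m); z points along the fingers, y is the direction in which the jaws open and shut (so a half turn about z gives the same grasp; the last joint's range is limited). The gripper opens to 85 mm and grips with 20 to 120 N. Pads are 22 mm wide; open, the fingers measure 114 mm over their backs; the gripper's body (76 mm by 85 mm) begins 54 mm behind the grasp point. The pads swing forward as they close: fully open they stand 13 mm farther back than shut.
Start: joints at [0.941, 0.527, 1.433, -0, 1.181, -0.178], TCP at [0.273, 0.562, 0.256] pointing down, gripper open.
Joint ranges: [-3.08, 3.08], [-0.75, 2.2], [0.22, 2.44], [-1.43, 4.57], [0, 2.65], [-2.85, 2.85]. Speed limits (rad/s): [2.79, 2.79, 3.14, 3.14, 3.14, 3.14].

## Interface

Orientations are given as a unit quaternion [x, y, z, w].
In Python, from station import manip gives the robot as it stands.
- The arm moves only by the tool play_rows, never from a script. Its argument "steps" is a list that holds one entry, the list of rows, each a list of 6 numbers: the shift along the tool's x, y, z in m, then the turn, a rotation vector about the tool's x, y, z in degrees. In form: [[[x, y, z, rx, ry, rz], ...]]. A call has 1 to 10 rows; each row shifts and turns the commanded pose from where the row before left it, along the tool's axes as they then stand; what a row does not reach is not made up. A row lasts 1/8 s, in which the tool goes at most 62.5 mm and 10.7 degrees, less where a joint would pass 70% of its speed; a pose out of reach is approached as far as the arm can. A call is refused whole if a number of a shift passes 0.0625 or a number of a turn 10.7, either way. A call with a gripper value outside its range is refused whole. "fingers" is the opening, from 0 (shut) to 1 (fully open), set as the call begins (left out, the last holds). The fingers move at their own pace and stop on an object; "squeeze" is the grip in N (left out, the last holds). Time passes only in rows, so rows that do not move let the fingers close. It gives the time, the measured TCP pose, the force and the opening at its end, in the units of the state.
- manip.sense(): the state, without advancing time (a new reading comes with each control period).
- manip.snapshot(name): name is "scene" or "top" or "wrist"; returns a dict with "img" (420x560x3 uint8, red, green, blue), "K" (3x3 intrinsics, pixels), "world_from_camera" (4x4, takes a point from camera to world coordinates). Camera axes: x right, y down, z forward; pixel columns grow to the right and rows downward; lengths in m; the calibration is good to about 2 mm. The wrist camera is an equidistant fisheye: a pixel r from the principal point sees the ray r / f radians off the axis. A picture is of the moment at which its call begins. There is no depth.
- manip.sign_off(): hands the job in, once; it reports no verdict.
Trained networks look in a picture, given as the dict that the camera call returned (one of the last four; its "shot" number tells which), for a name from the list of things; names that differ only in an ending like _2 or _b are one class to them, and where a whole thing is asked for, a point or a joint stands for the part that bears it (a point fixed in the world has none). Each returns a list of dicts, best first, with "score" (0 to 1); they miss things now and then, are a little off and sometimes report something else, mostly with a low value. They report only what shows in the picture. A call takes as long as a camera call. They do not tell look-alikes from the thing itself.
- manip.regions_of(label, picture): "pixels" (420x560 bool, what is visible of it) and "rect" ([left, top, right, bottom] in pixels, round what is visible of it).
- manip.pinpoint(label, picture): "point" ([column, row] in pixels: a listed point, or the origin of a listed thing).
The state is a dict: "t": time; "q": joint angles; "qd": joint speeds; "tau": joint torques, N m; "tcp_pos": TCP position; "tool_rot": TCP orientation; "force": force on the tool from outside, world axes, zero at the start; "ft_torque": the same for the moment, N m; "finger_gap": opening from 0.0 (shut) to 1.0 (fully open).
Only numpy, scipy, OpenCV 4.12 (cv2) and the standard library are available. Lean on these libraries where they do the work, as an engineer would, in place of code of your own. Each camera call takes 0.05 s, during which the arm holds its last target.

## Working session

There is one attempt and no reset: what is moved stays moved. The work goes in short steps, Python scripts to look and compute and a tool call to move; the robot and the scene stay as the last step left them, time stands still between calls to the robot, and variables do not carry over. Pictures are saved under pics/ and viewed, and the job is handed in when it is done.

Besides the shell and the picture viewer there is one more tool, called after "Request:" as name(argument=value, ...), one argument or row to a line, values as JSON. play_rows: Moves the arm, as the interface text tells. Its arguments: {"type":"object","properties":{"steps":{"type":"array"},"fingers":{"type":"number"},"squeeze":{"type":"number"}},"required":["steps"]}

```bash
ls; mkdir -p pics; python3 - <<'E'
from station import manip
import cv2
print(manip.sense())
for n in ("scene","top","wrist"):
    s=manip.snapshot(n); cv2.imwrite(f"pics/{n}0.png",s["img"][:,:,::-1]); print(n,s["K"].tolist(),s["world_from_camera"].tolist())
E
```

```text
pics
{'t': 0.0, 'q': array([ 9.40469904e-01,  5.28466611e-01,  1.43393563e+00,  9.04977392e-06,
        1.18141341e+00, -1.78503340e-01]), 'qd': array([ 1.04865527e-03, -5.65341506e-04, -1.40858292e-03,  1.82774907e-04,
       -7.19930028e-05,  2.65158993e-04]), 'tau': array([ 8.85192958e-05, -4.42354774e+01, -1.78020144e+01, -2.82708716e-04,
        8.45799863e-03,  8.53621430e-06]), 'tcp_pos': array([0.27244316, 0.5617351 , 0.2553227 ]), 'tool_rot': array([ 2.23996374e-01,  9.74589344e-01, -1.02019086e-03, -4.41200282e-04]), 'force': array([ 0.29321438,  1.39145289, -0.82386978]), 'ft_torque': array([-0.00571234, -0.01302839,  0.05113478]), 'finger_gap': 1.000456378695514}
scene [[453.87015772135413, 0.0, 284.1154891178], [0.0, 453.87015772135413, 211.35222609434643], [0.0, 0.0, 1.0]] [[-0.5531151683646665, 0.6279060601462197, -0.5475377522660684, 1.3420399278861392], [0.8330733271869317, 0.4225766880136832, -0.35695626381544515, 0.5237018162823822], [0.00724168865818103, -0.6535770209998498, -0.7568253666245205, 1.1662036218261165], [0.0, 0.0, 0.0, 1.0]]
top [[449.07244802733175, 0.0, 277.2354461124773], [0.0, 449.07244802733175, 210.22531367023538], [0.0, 0.0, 1.0]] [[-0.014987069924869981, -0.9963084323813433, 0.0845274825183932, 0.46109429996600804], [-0.9998739809026471, 0.015375856378403552, 0.003950361315553174, -0.021077339047871284], [-0.005235460720869517, -0.08445762610008005, -0.9964133175267075, 1.172396386665949], [0.0, 0.0, 0.0, 1.0]]
wrist [[325.19226210127806, 0.0, 282.59354227939684], [0.0, 325.19226210127806, 203.95660826916338], [0.0, 0.0, 1.0]] [[0.43686908886754194, 0.8678827109459266, 0.23648467018643937, 0.21346432604166082], [0.8995223511471889, -0.42085063622076657, -0.11723600888466584, 0.5909046824830337], [-0.0022223813068833463, 0.263940034920285, -0.9645365306651696, 0.3733943692404013], [0.0, 0.0, 0.0, 1.0]]
```

View pics/scene0.png

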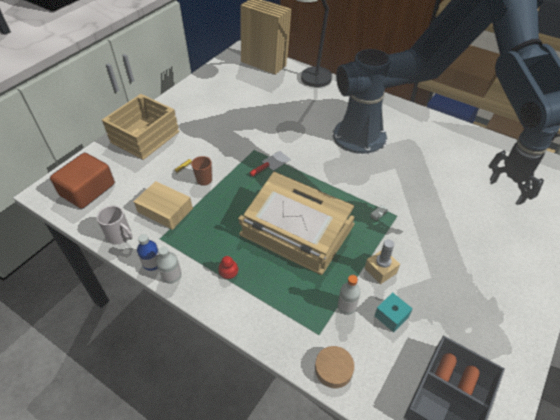

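View pics/top0.png

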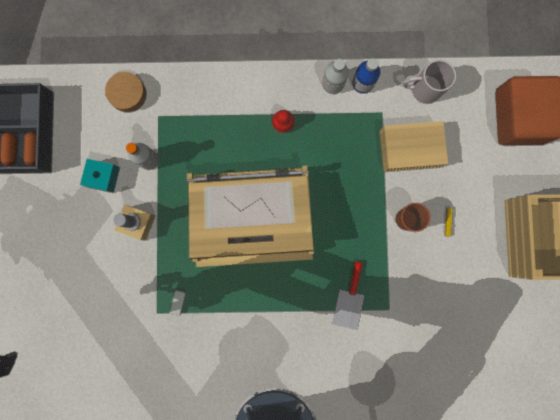

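View pics/wrist0.png

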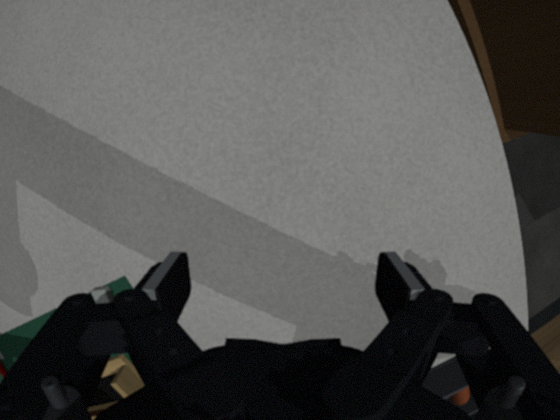

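The scene view shows the pin standing in the plywood rest at (386,258), which is (130,221) in the top view. The turquoise look-alike is at (394,311), top (98,175), and is empty. The orange-capped bottle is at (349,295), and the board with its slot is at top (250,239). Next I measure these.

```bash
cat > h.py <<'E'
import numpy as np, cv2
from scipy.spatial.transform import Rotation as R
def ray(s,px,wrist=False):
    K=s["K"];T=s["world_from_camera"]
    x=(px[0]-K[0,2])/K[0,0]; y=(px[1]-K[1,2])/K[1,1]
    if wrist:
        r=np.hypot(x,y); d=np.array([x/r*np.sin(r),y/r*np.sin(r),np.cos(r)]) if r>1e-9 else np.array([0,0,1.])
    else: d=np.array([x,y,1.]); d/=np.linalg.norm(d)
    return T[:3,3],T[:3,:3]@d
def tri(rays):
    A=np.zeros((3,3));b=np.zeros(3)
    for o,d in rays:
        P=np.eye(3)-np.outer(d,d);A+=P;b+=P@o
    p=np.linalg.solve(A,b); return p,[round(1e3*float(np.linalg.norm((np.eye(3)-np.outer(d,d))@(p-o))),1) for o,d in rays]
def atz(s,px,z,wrist=False):
    o,d=ray(s,px,wrist); return o+d*(z-o[2])/d[2]
def proj(s,p,wrist=False):
    T=s["world_from_camera"];c=T[:3,:3].T@(np.array(p)-T[:3,3]);K=s["K"]
    if wrist:
        rr=np.hypot(c[0],c[1]);th=np.arctan2(rr,c[2]);return K[0,2]+K[0,0]*th*c[0]/rr,K[1,2]+K[1,1]*th*c[1]/rr
    return K[0,2]+K[0,0]*c[0]/c[2],K[1,2]+K[1,1]*c[1]/c[2]
E
python3 - <<'E'
from station import manip
from h import *
a=manip.snapshot("scene");b=manip.snapshot("top")
for l in ["pin_grip","pin_tip","rest","stand","slot_mid","slot_left","slot_right","pot","glue","sheets","figure","spatula","eraser","crayon"]:
    A=manip.pinpoint(l,a);B=manip.pinpoint(l,b)
    print(l,[(np.round(x["point"]).tolist(),round(x["score"],2)) for x in A[:3]],[(np.round(x["point"]).tolist(),round(x["score"],2)) for x in B[:3]])
    if A and B:
        p,e=tri([ray(a,A[0]["point"]),ray(b,B[0]["point"])]);print("   ",p.round(4),e)
for n,s,c in(("s",a,(386,265)),("t",b,(127,210)),("t2",b,(250,225))):
    w=70; x,y=c; cr=s["img"][max(0,y-w):y+w,max(0,x-w):x+w][:,:,::-1]
    cv2.imwrite(f"pics/crop_{n}.png",cv2.resize(cr,None,fx=4,fy=4,interpolation=cv2.INTER_CUBIC))
E
```

```text
pin_grip [([385.0, 252.0], 0.6), ([268.0, 164.0], 0.6), ([382.0, 271.0], 0.48)] [([127.0, 219.0], 0.89)]
    [0.5361 0.3468 0.0954] [1.0, 1.0]
pin_tip [] []
rest [([389.0, 318.0], 0.72), ([381.0, 270.0], 0.65)] [([101.0, 178.0], 0.7), ([135.0, 223.0], 0.64)]
    [ 0.656   0.4443 -0.0068] [6.5, 6.5]
stand [([295.0, 230.0], 0.72), ([291.0, 191.0], 0.37)] [([251.0, 218.0], 0.92)]
    [ 0.5422  0.0491 -0.003 ] [3.1, 3.1]
slot_mid [([305.0, 192.0], 0.71), ([387.0, 250.0], 0.2)] []
slot_left [([324.0, 203.0], 0.68)] [([226.0, 239.0], 0.72), ([408.0, 222.0], 0.38)]
    [0.4824 0.1085 0.1102] [3.0, 3.0]
slot_right [([292.0, 191.0], 0.97)] [([273.0, 236.0], 0.63)]
    [ 0.4899 -0.0043  0.1076] [0.8, 0.8]
pot [([204.0, 181.0], 0.66), ([344.0, 304.0], 0.16)] [([406.0, 222.0], 0.89)]
    [ 0.5259 -0.3596 -0.0197] [1.7, 1.7]
glue [([345.0, 306.0], 0.76)] [([152.0, 158.0], 0.76), ([273.0, 231.0], 0.49), ([178.0, 305.0], 0.21)]
    [7.032e-01 3.166e-01 4.000e-04] [2.6, 2.6]
sheets [] [([410.0, 145.0], 0.62), ([284.0, 121.0], 0.15)]
figure [([230.0, 274.0], 0.57)] [([177.0, 303.0], 0.64), ([283.0, 122.0], 0.63)]
    [0.5728 0.1002 0.0705] [267.1, 267.1]
spatula [([268.0, 166.0], 0.7), ([375.0, 214.0], 0.39)] [([354.0, 294.0], 0.86), ([407.0, 220.0], 0.6)]
    [ 0.338  -0.2097 -0.0096] [4.2, 4.2]
eraser [([374.0, 212.0], 0.68)] [([176.0, 303.0], 0.57), ([445.0, 223.0], 0.4)]
    [0.3296 0.2383 0.0086] [8.7, 8.7]
crayon [([187.0, 168.0], 0.63)] [([444.0, 222.0], 0.5)]
    [ 0.5197 -0.4476 -0.0032] [4.4, 4.4]
```

View pics/crop_s.png

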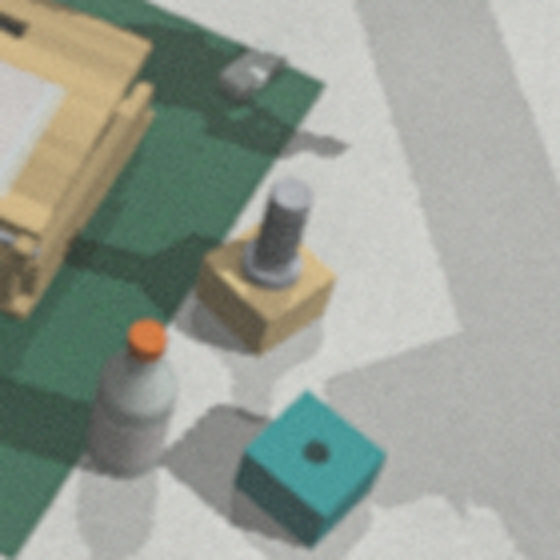

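View pics/crop_t.png

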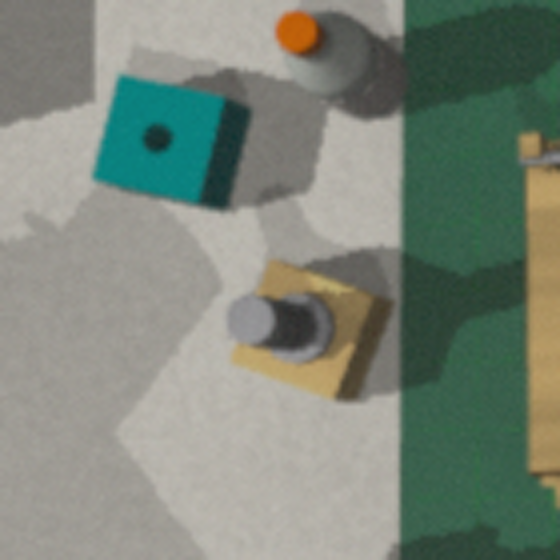

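View pics/crop_t2.png

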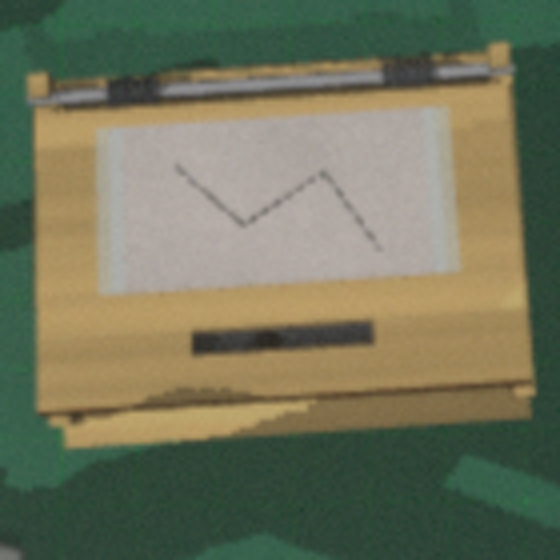

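Left of the slot's middle, at about crop (265,338), there is a darker spot. It could be the hole, so I will check it by wrist camera and by feel. Now the pin geometry.

```bash
python3 - <<'E'
from station import manip
from h import *
a=manip.snapshot("scene");b=manip.snapshot("top")
# pin top
pt,e=tri([ray(a,(388.75,243.2)),ray(b,(120.5,220.3))]);print("pintop",pt,e)
off=np.array([57,140])
for nm,c in (("NW",(272,262)),("NE",(380,298)),("SE",(338,396)),("SW",(233,358))):
    print(nm,atz(b,off+np.array(c)/4,0.05).round(4))
offs=np.array([316,195])
for c in ((199,263),(253,228),(335,279),(263,322)): print("sc",atz(a,offs+np.array(c)/4,0.05).round(4))
# slot ends from crop t2 offset (180,155), x left end 192,345 ; right 373,331
o2=np.array([180,155])
for z in (.105,.112):
  L=atz(b,o2+np.array((192,344))/4,z);Rr=atz(b,o2+np.array((373,332))/4,z); print("slot",z,L.round(4),Rr.round(4),np.linalg.norm(L-Rr),"yaw",np.degrees(np.arctan2(-(L-Rr)[0],(L-Rr)[1])))
# board hinge corners
for c in ((33,100),(512,68),(40,412),(532,385)): print(atz(b,o2+np.array(c)/4,0.085 if c[1]<200 else .117).round(4))
st=manip.sense();M=R.from_quat(st["tool_rot"]).as_matrix();print(M.round(3),st["t"],st["force"])
cv2.imwrite("pics/slot_s.png",cv2.resize(a["img"][165:225,265:345][:,:,::-1],None,fx=8,fy=8,interpolation=cv2.INTER_CUBIC))
E
```

```text
pintop [0.53052643 0.34828667 0.13460398] [1.6, 1.6]
NW [0.5741 0.366  0.05  ]
NE [0.5504 0.2978 0.05  ]
SE [0.4894 0.3236 0.05  ]
SW [0.5141 0.3897 0.05  ]
sc [0.5607 0.3061 0.05  ]
sc [0.5092 0.3255 0.05  ]
sc [0.5174 0.3962 0.05  ]
sc [0.5812 0.3683 0.05  ]
slot 0.105 [0.4802 0.1011 0.105 ] [ 0.4856 -0.0064  0.105 ] 0.1076148433304018 yaw 2.9212448916342932
slot 0.112 [0.48   0.1003 0.112 ] [ 0.4855 -0.0065  0.112 ] 0.10690910372633042 yaw 2.921244891634301
[0.6309 0.1998 0.085 ]
[ 0.646  -0.0934  0.085 ]
[0.4416 0.1889 0.117 ]
[ 0.453  -0.0991  0.117 ]
[[-0.9    0.437 -0.   ]
 [ 0.437  0.9    0.   ]
 [ 0.     0.    -1.   ]] 1.75 [ 0.01474017 -0.070675   -0.26368979]
```

View pics/slot_s.png

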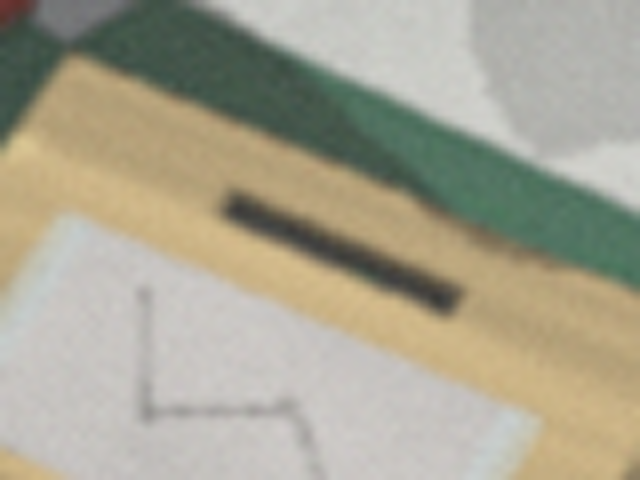

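Request:
play_rows(
  steps=[
    [[-0.055, -0.0132, 0, 0, 0, 0], [-0.055, -0.0132, 0, 0, 0, 0], [-0.055, -0.0132, 0, 0, 0, 0], [-0.055, -0.0132, 0, 0, 0, 0], [-0.055, -0.0132, 0, 0, 0, 0], [-0.055, -0.0132, 0, 0, 0, 0], [0, 0, 0, 0, 0, -9.6], [0, 0, 0, 0, 0, -9.6], [0, 0, 0, 0, 0, -9.6], [0, 0, 0, 0, 0, 0]],
  ],
  fingers=1,
  squeeze=70,
)

```text
t: 3.0
tcp_pos: [0.5352, 0.3469, 0.2563]
tool_rot: [-0.024, 1.0, -0.0, -0.0]
force: [0.3, 0.3, 0.9]
finger_gap: 1.002
```

```bash
python3 - <<'E'
from station import manip
from h import *
w=manip.snapshot("wrist");cv2.imwrite("pics/w1.png",w["img"][:,:,::-1])
for l in ("pin_grip","rest","slot_left","slot_right","slot_mid"):
  for r in manip.pinpoint(l,w): print(l,np.round(r["point"],1),round(r["score"],2))
s=manip.sense();print(s["t"],s["tcp_pos"],R.from_quat(s["tool_rot"]).as_matrix().round(3).tolist())
for n,p in (("top",(0.534,.347,.142)),("mid",(0.534,.347,.102)),("rest",(0.534,.347,.05))): print(n,proj(w,p,True))
E
```

```text
pin_grip [288.7 199.7] 0.65
rest [348.4 270.8] 0.88
rest [284.5 174.1] 0.64
slot_left [ 38. 136.] 0.95
slot_mid [  3.1 141.7] 0.72
slot_mid [286.6 174.1] 0.34
3.3 [0.53508031 0.34703797 0.25633757] [[-0.999, -0.05, 0.0], [-0.05, 0.999, -0.0], [-0.0, -0.0, -1.0]]
top (np.float64(283.3758697615888), np.float64(205.39155607305995))
mid (np.float64(283.28820713945504), np.float64(192.91578094642594))
rest (np.float64(283.20441562359355), np.float64(181.090538487853))
```

View pics/w1.png

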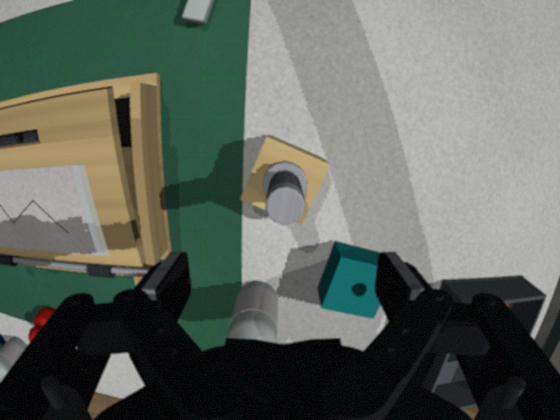

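The pin top is at (286,206). I predicted (283.4,205.4), so the pin is about 2 mm further +y, near (0.5345, 0.349). The turquoise block is well clear at (355,280).

Request:
play_rows(
  steps=[
    [[0, 0.002, 0.04, 0, 0, 0], [0, 0, 0.04, 0, 0, 0], [0, 0, 0.04, 0, 0, 0], [0, 0, 0.028, 0, 0, 0], [0, 0, 0, 0, 0, 0]],
  ],
)

```text
t: 3.92
tcp_pos: [0.5334, 0.3482, 0.1059]
tool_rot: [-0.025, 1.0, -0.001, -0.003]
force: [1.0, -0.0, 0.0]
finger_gap: 1.0
```

Request:
play_rows(
  steps=[
    [[0, 0, 0, 0, 0, 0], [0, 0, 0, 0, 0, 0], [0, 0, 0, 0, 0, 0], [0, 0, 0, 0, 0, 0], [0, 0, 0, 0, 0, 0], [0, 0, 0, 0, 0, 0]],
  ],
  fingers=0,
  squeeze=80,
)

```text
t: 4.68
tcp_pos: [0.5357, 0.3489, 0.1099]
tool_rot: [-0.025, 1.0, 0.0, 0.001]
force: [-0.1, -1.4, 5.8]
finger_gap: 0.331
```

```bash
python3 - <<'E'
from station import manip
from h import *
w=manip.snapshot("wrist");cv2.imwrite("pics/w2.png",w["img"][:,:,::-1])
s=manip.sense();print(s["t"],s["tcp_pos"],s["finger_gap"],s["force"],s["ft_torque"])
E
```

```text
4.725 [0.53570731 0.34885463 0.10988215] 0.33288609477335057 [-0.42099644 -1.64396328  5.8458818 ] [-0.19428881  0.09925669  0.05015413]
```

View pics/w2.png

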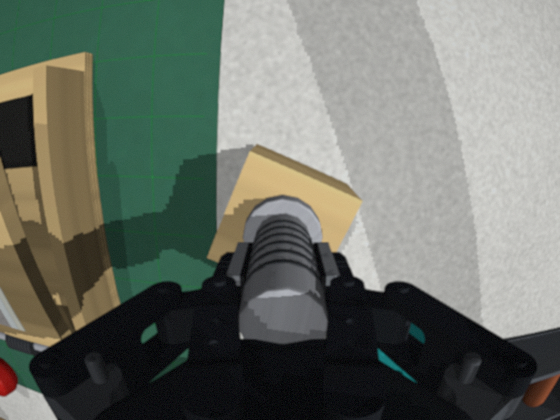

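Request:
play_rows(
  steps=[
    [[0, 0, -0.01, 0, 0, 0], [0, 0, -0.02, 0, 0, 0], [0, 0, -0.03, 0, 0, 0], [0, 0, -0.04, 0, 0, 0], [0, 0, -0.04, 0, 0, 0], [0, 0, -0.03, 0, 0, 0], [0, 0, 0, 0, 0, 0], [0, 0, 0, 0, 0, 0]],
  ],
)

```text
t: 5.72
tcp_pos: [0.5334, 0.3484, 0.276]
tool_rot: [-0.025, 1.0, -0.001, -0.002]
force: [-0.8, 0.3, -6.5]
finger_gap: 0.333
```

```bash
python3 - <<'E'
from station import manip
from h import *
w=manip.snapshot("wrist");cv2.imwrite("pics/w3.png",w["img"][:,:,::-1])
a=manip.snapshot("scene");b=manip.snapshot("top")
cv2.imwrite("pics/s3.png",cv2.resize(a["img"][150:290,310:450][:,:,::-1],None,fx=4,fy=4,interpolation=cv2.INTER_CUBIC))
for l in ("pin_grip","pin_tip","slot_left","slot_right","slot_mid"):
 for n,s in (("w",w),("s",a),("t",b)):
  for r in manip.pinpoint(l,s)[:2]: print(l,n,np.round(r["point"],1),round(r["score"],2))
s=manip.sense();print(s["t"],s["tcp_pos"],s["finger_gap"],s["force"],s["ft_torque"],R.from_quat(s["tool_rot"]).as_matrix().round(4).tolist())
g=s["tcp_pos"];
print("expected tip", proj(w,g-[0,0,.0999],True),proj(a,g-[0,0,.0999]),"collar bottom",proj(a,g-[0,0,.0599]))
E
```

```text
pin_grip w [285.3 274.4] 0.71
pin_grip s [396.5 214.1] 0.64
pin_grip t [ 98.7 215.1] 0.59
pin_tip w [207.4   6.8] 0.68
pin_tip s [392.3 233.9] 0.61
pin_tip s [296.2 230.7] 0.24
pin_tip t [351.1 296.7] 0.64
slot_left w [ 50.  136.7] 0.55
slot_left s [321.6 202.8] 0.68
slot_left t [226.4 238.3] 0.59
slot_left t [139.1 223. ] 0.39
slot_right s [290.3 190. ] 0.89
slot_right s [165.3 211.2] 0.72
slot_right t [271.2 236. ] 0.76
slot_mid w [ 16.4 141.8] 0.72
slot_mid w [ 60.1 314.1] 0.25
slot_mid s [307.7 192.2] 0.71
slot_mid t [252.3 241.7] 0.98
6.625 [0.53502765 0.34897721 0.27838294] 0.3314510807220416 [-0.64660147 -0.37853501 -6.69955907] [ 0.02116262  0.03734209 -0.04542923] [[-0.9987, -0.0509, 0.0002], [-0.0509, 0.9987, 0.0], [-0.0002, 0.0, -1.0]]
expected tip (np.float64(284.13628002488485), np.float64(216.34562631914503)) (np.float64(390.5912980642868), np.float64(234.91613174625138)) collar bottom (np.float64(393.33777474545656), np.float64(225.78618169126372))
```

View pics/w3.png

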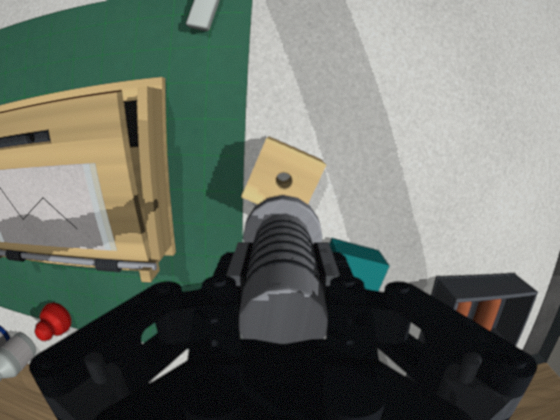

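View pics/s3.png

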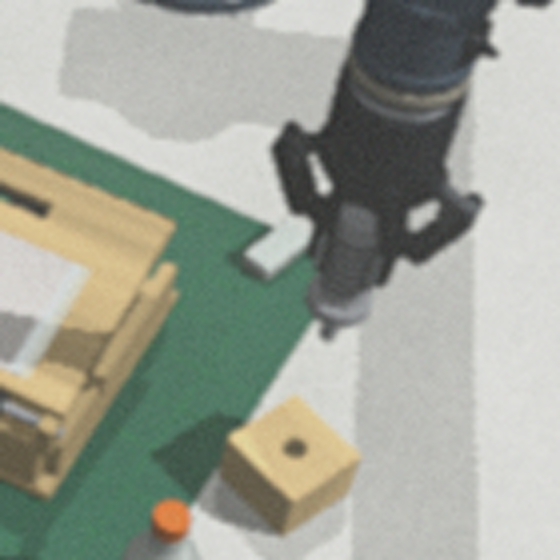

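The pin is held straight: tip in the scene view at (392,234), expected (391,235), weight about 6.6 N. Next I go over the board, with the pin 45 mm beyond the slot so the wrist camera sees the slot unobstructed.

Request:
play_rows(
  steps=[
    [[0.0034, -0.0502, 0, 0, 0, 0], [0.0034, -0.0502, 0, 0, 0, 0], [0.0034, -0.0502, 0, 0, 0, 0], [0.0034, -0.0502, 0, 0, 0, 0], [0.0034, -0.0502, 0, 0, 0, 0], [0.0034, -0.0502, 0, 0, 0, 0], [0, 0, 0, 0, 0, 0], [0, 0, 0, 0, 0, 0], [0, 0, 0, 0, 0, 0]],
  ],
)

```text
t: 7.75
tcp_pos: [0.5299, 0.0482, 0.2784]
tool_rot: [-0.026, 1.0, 0.0, 0.0]
force: [-0.3, 0.5, -7.4]
finger_gap: 0.334
```

```bash
python3 - <<'E'
from station import manip
from h import *
w=manip.snapshot("wrist");cv2.imwrite("pics/w4.png",w["img"][:,:,::-1])
cv2.imwrite("pics/w4c.png",cv2.resize(w["img"][90:250,180:400][:,:,::-1],None,fx=3.5,fy=3.5,interpolation=cv2.INTER_CUBIC))
np.savez("w4.npz",**{k:w[k] for k in("img","K","world_from_camera")})
s=manip.sense();print(s["t"],s["tcp_pos"],s["force"])
for n,p in (("L",(.480,.1003,.112)),("R",(.4855,-.0065,.112)),("M",(.4828,.047,.112))): print(n,proj(w,p,True))
a=None
E
```

```text
7.8 [0.52986871 0.04831115 0.27836197] [ 0.50090207 -0.28986436 -6.46902576]
L (np.float64(344.9744490192314), np.float64(139.20941245895375))
R (np.float64(223.53198283207578), np.float64(139.06116310760797))
M (np.float64(284.4238694523375), np.float64(138.44040779107496))
```

View pics/w4.png

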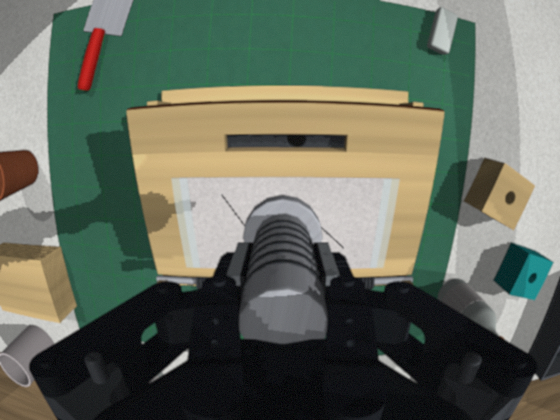

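View pics/w4c.png

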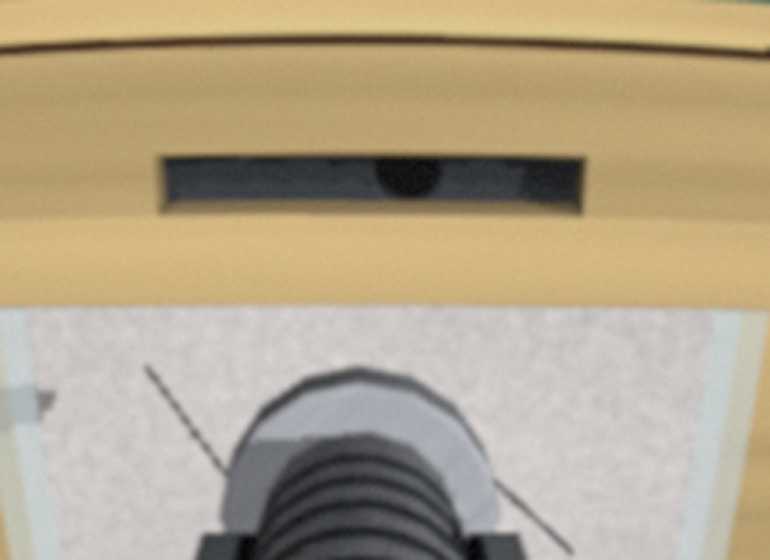

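The wrist view clearly shows the slot, at crop (160..585, 156..214), and the dark round hole in the strip, centred at crop (409,177). The hole is left (+y) of the middle, which matches the dark spot in the top view. Next I turn this into coordinates.

```bash
python3 - <<'E'
from h import *
w=dict(np.load("w4.npz"))
f=lambda c:np.array(c)/3.5+[180,90]-[0.36,0.36]
P={}
for n,c,z in (("R-",(161,156),.1133),("L-",(585,156),.1133),("R+",(163,213),.1101),("L+",(582,213),.1101),("hole",(409,177),.0999)):
    P[n]=atz(w,f(c),z,True);print(n,P[n].round(4))
print("len",np.linalg.norm(P["R-"]-P["L-"]),np.linalg.norm(P["R+"]-P["L+"]))
M=(P["R-"]+P["L-"]+P["R+"]+P["L+"])/4
y=(P["L-"]-P["R-"]+P["L+"]-P["R+"]);y[2]=0;y/=np.linalg.norm(y);x=np.array([y[1],-y[0],0])
print("mid",M,"yaw",np.degrees(np.arctan2(-y[0],y[1])),"width",(P["R+"]-P["R-"])@x)
d=(P["hole"]-M);print("hole along y",d@y,"x",d@x)
slotlevel=M-x*0.0044
hl=slotlevel+y*(d@y); print("level slot mid",slotlevel,"hole xy level",hl)
E
```

```text
R- [ 0.4811 -0.0045  0.1133]
L- [0.4754 0.1013 0.1133]
R+ [ 0.4958 -0.0041  0.1101]
L+ [0.4901 0.1024 0.1101]
hole [0.4846 0.0581 0.0999]
len 0.1059845191177146 0.10664786868817971
mid [0.48560465 0.04875488 0.1117    ] yaw 3.059571134317421 width 0.014740262737401703
hole along y 0.009433725550317625 x -0.0004919703201051696
level slot mid [0.48121093 0.04852003 0.1117    ] hole xy level [0.48070741 0.05794031 0.1117    ]
```

Request:
play_rows(
  steps=[
    [[0.0225, 0.0013, 0, 0, 0, 0], [0.023, 0.0014, 0.01, 0, 0, 0], [0, 0, 0.022, 0, 0, 0], [0, 0, 0.021, 0, 0, 0], [0, 0, 0, 0, 0, 0], [0, 0, 0, 0, 0, 0]],
  ],
)

```text
t: 8.55
tcp_pos: [0.4851, 0.048, 0.226]
tool_rot: [-0.026, 1.0, -0.0, 0.001]
force: [0.7, 0.6, -7.2]
finger_gap: 0.335
```

```bash
python3 - <<'E'
from station import manip
from h import *
w=manip.snapshot("wrist");a=manip.snapshot("scene");b=manip.snapshot("top")
def crop(s,n,x,y,w_,h_,f): cv2.imwrite(f"pics/{n}.png",cv2.resize(s["img"][y:y+h_,x:x+w_][:,:,::-1],None,fx=f,fy=f,interpolation=cv2.INTER_CUBIC))
crop(a,"s5",265,140,80,75,8);crop(w,"w5",180,120,220,150,3.5)
s=manip.sense();g=s["tcp_pos"];print(s["t"],g,s["force"])
print("tip exp scene",proj(a,g-[0,0,.0999]))
for l in ("pin_tip",):
  for n,q in (("s",a),):
   for r in manip.pinpoint(l,q): print(l,n,r["point"],r["score"])
for c in ((293.4,190.6),(321.9,202.5)): print("slot end scene",atz(a,c,.1117).round(4))
print("model slot mid in scene",proj(a,(.4856,.0487,.1117)),proj(a,(.4828,.047,.1117)))
E
```

```text
8.7 [0.485184   0.04762075 0.22626948] [ 0.04250646  0.16256407 -6.62629119]
tip exp scene (np.float64(306.33023585093554), np.float64(192.3854831011509))
pin_tip s [303.6, 193.3] 0.83
pin_tip s [268.8, 163.2] 0.71
slot end scene [0.4895 0.0025 0.1117]
slot end scene [0.4828 0.1041 0.1117]
model slot mid in scene (np.float64(306.3458349354335), np.float64(195.77972061492486)) (np.float64(306.3545687668562), np.float64(195.0216119885079))
```

View pics/s5.png

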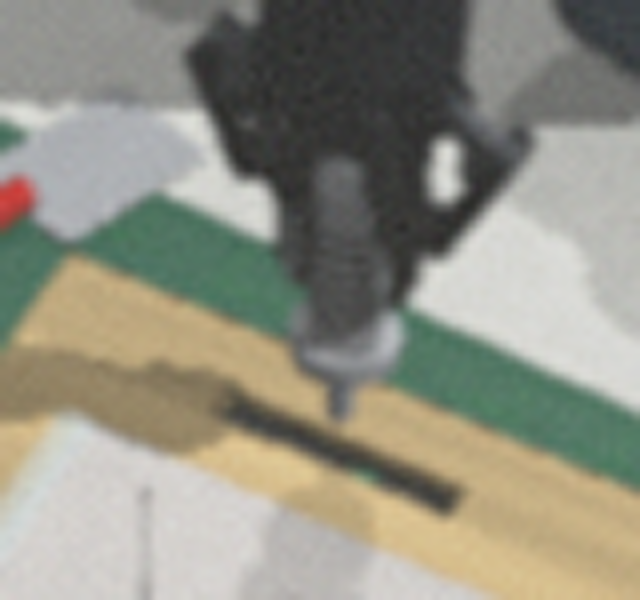

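View pics/w5.png

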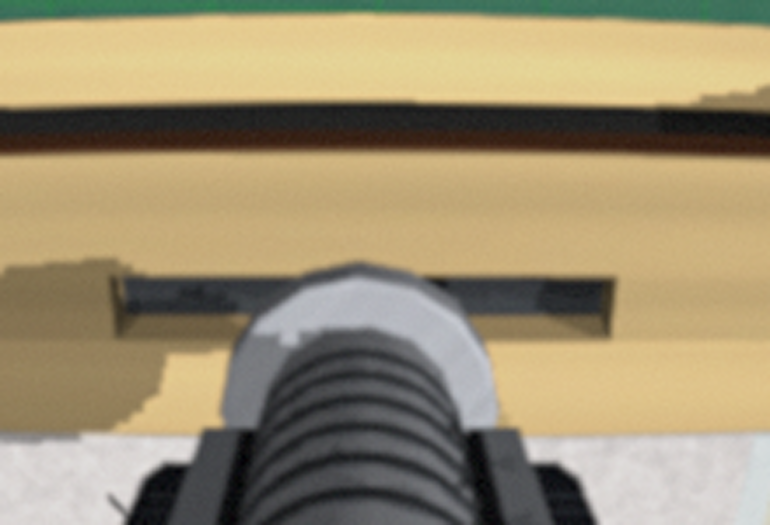

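The scene view shows the nose at crop (340,418), just above the slot line, and a green glint through the hole at (365,475), which agrees with the wrist view. Next I lower the nose into the slot and press the board nearly level, following the slot's ~4 mm shift toward the robot.

Request:
play_rows(
  steps=[
    [[0, 0, 0.014, 0, 0, 0], [0, 0, 0.012, 0, 0, 0], [0.0015, 0, 0.01, 0, 0, 0], [0.0015, 0, 0.01, 0, 0, 0], [0.001, 0, 0.008, 0, 0, 0], [0, 0, 0.002, 0, 0, 0], [0, 0, 0, 0, 0, 0], [0, 0, 0, 0, 0, 0]],
  ],
)

```text
t: 9.75
tcp_pos: [0.4807, 0.0472, 0.1697]
tool_rot: [-0.025, 1.0, -0.0, 0.0]
force: [1.0, -0.8, -3.0]
finger_gap: 0.333
```

```bash
cat > look.py <<'E'
import sys
from station import manip
from h import *
t=sys.argv[1]
w=manip.snapshot("wrist");a=manip.snapshot("scene")
def crop(s,x,y,w_,h_,f): return cv2.resize(s["img"][y:y+h_,x:x+w_][:,:,::-1],None,fx=f,fy=f,interpolation=cv2.INTER_CUBIC)
A=crop(a,255,140,100,100,4.2);W=crop(w,180,110,190,210,2)
cv2.imwrite(f"pics/{t}.png",np.hstack([A[:420],W[:420]]))
s=manip.sense();print(s["t"],s["tcp_pos"].round(4),s["force"].round(2),s["ft_torque"].round(3),s["finger_gap"].round(3),R.from_quat(s["tool_rot"]).as_matrix()[2].round(4))
E
python3 look.py l6
```

```text
Traceback (most recent call last):
  File "look.py", line 9, in <module>
    s=manip.sense();print(s["t"],s["tcp_pos"].round(4),s["force"].round(2),s["ft_torque"].round(3),s["finger_gap"].round(3),R.from_quat(s["tool_rot"]).as_matrix()[2].round(4))
                                                                                                   ^^^^^^^^^^^^^^^^^^^^^
AttributeError: 'float' object has no attribute 'round'
```

View pics/l6.png

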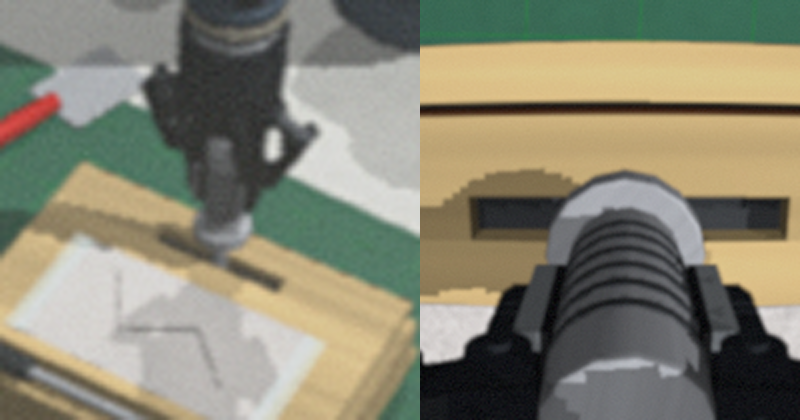

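The nose is in the slot, the board is almost level and the load has dropped from 6.6 N to 3.0 N (about 3.6 N of spring). Now I slide +y toward the hole.

Request:
play_rows(
  steps=[
    [[0, 0.0015, 0, 0, 0, 0], [0, 0.0015, 0, 0, 0, 0], [0, 0.0015, 0, 0, 0, 0], [0, 0, 0, 0, 0, 0], [0, 0, 0, 0, 0, 0]],
  ],
)

```text
t: 10.48
tcp_pos: [0.4803, 0.0524, 0.1693]
tool_rot: [-0.025, 1.0, 0.001, 0.0]
force: [3.4, 0.6, -3.6]
finger_gap: 0.33
```

Request:
play_rows(
  steps=[
    [[0, 0.0015, 0, 0, 0, 0], [0, 0.001, 0, 0, 0, 0], [0, 0, 0, 0, 0, 0], [0, 0, 0, 0, 0, 0]],
  ],
)

```text
t: 10.98
tcp_pos: [0.4803, 0.0544, 0.1694]
tool_rot: [-0.025, 1.0, 0.0, 0.0]
force: [4.0, 1.3, -3.3]
finger_gap: 0.332
```

Request:
play_rows(
  steps=[
    [[0, 0.0015, 0, 0, 0, 0], [0, 0.001, 0, 0, 0, 0], [0, 0, 0, 0, 0, 0], [0, 0, 0, 0, 0, 0]],
  ],
)

```text
t: 11.48
tcp_pos: [0.4803, 0.0567, 0.1694]
tool_rot: [-0.025, 1.0, -0.0, 0.0]
force: [4.8, -1.1, -5.0]
finger_gap: 0.337
```

```bash
sed -i 's/s\["finger_gap"\].round(3)/round(s["finger_gap"],3)/' look.py; python3 look.py l7
```

```text
11.575 [0.4803 0.0567 0.1694] [ 4.52 -0.56 -3.62] [-0.086 -1.007  0.028] 0.337 [-9.e-04 -1.e-04 -1.e+00]
```

View pics/l7.png

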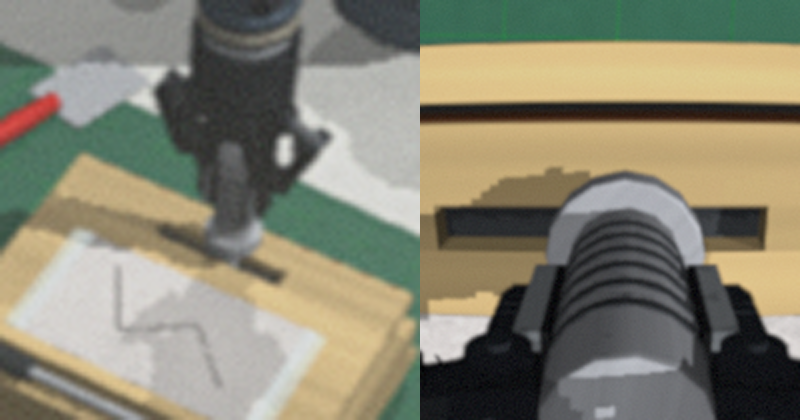

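The board has risen a little: the dark gap under its edge is thicker and the slot moved from row 198 to 207. The +x side force means the stem bears on the slot wall. I ease +x and continue.

Request:
play_rows(
  steps=[
    [[-0.0015, 0.0005, 0, 0, 0, 0], [-0.001, 0.001, 0, 0, 0, 0], [0, 0, 0, 0, 0, 0], [0, 0, 0, 0, 0, 0]],
  ],
)

```text
t: 12.08
tcp_pos: [0.4818, 0.0587, 0.1691]
tool_rot: [-0.025, 1.0, 0.0, -0.001]
force: [3.3, 0.5, -5.3]
finger_gap: 0.332
```

Request:
play_rows(
  steps=[
    [[-0.0005, 0.001, 0, 0, 0, 0], [0, 0.001, 0, 0, 0, 0], [0, 0, 0, 0, 0, 0], [0, 0, 0, 0, 0, 0]],
  ],
)

```text
t: 12.58
tcp_pos: [0.4826, 0.0605, 0.1693]
tool_rot: [-0.025, 1.0, 0.0, -0.0]
force: [2.2, -0.2, -5.8]
finger_gap: 0.332
```

```bash
python3 look.py l8
```

```text
12.675 [0.4826 0.0605 0.1693] [ 2.73 -0.87 -5.62] [ 0.089 -0.553  0.007] 0.334 [ 3.e-04  1.e-04 -1.e+00]
```

View pics/l8.png

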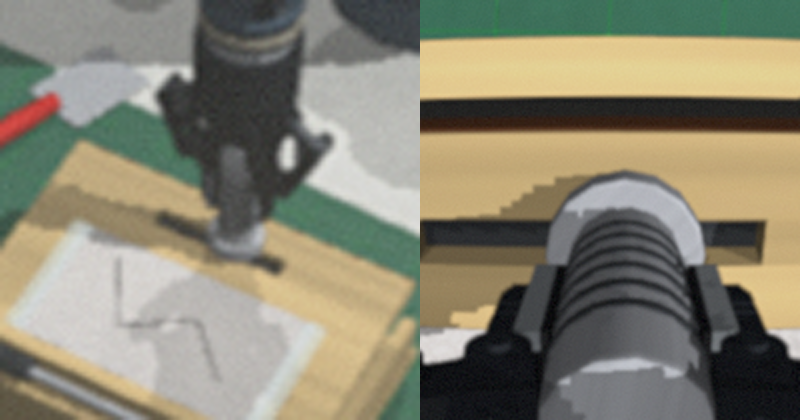

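The board has sprung up round the stem (the dark gap is now rows 98–132), so the nose is in the hole. Now I lower gently and watch the force.

Request:
play_rows(
  steps=[
    [[0, 0, 0.004, 0, 0, 0], [0, 0, 0.004, 0, 0, 0], [0, 0, 0.004, 0, 0, 0], [0, 0, 0, 0, 0, 0], [0, 0, 0, 0, 0, 0]],
  ],
)

```text
t: 13.3
tcp_pos: [0.4819, 0.0604, 0.1571]
tool_rot: [-0.026, 1.0, 0.0, -0.001]
force: [-0.5, -0.7, -4.7]
finger_gap: 0.337
```

```bash
python3 look.py l9
```

```text
13.4 [0.4819 0.0604 0.1572] [-0.82 -0.99 -4.85] [-0.292  0.222 -0.007] 0.334 [ 2.e-03  1.e-04 -1.e+00]
```

View pics/l9.png

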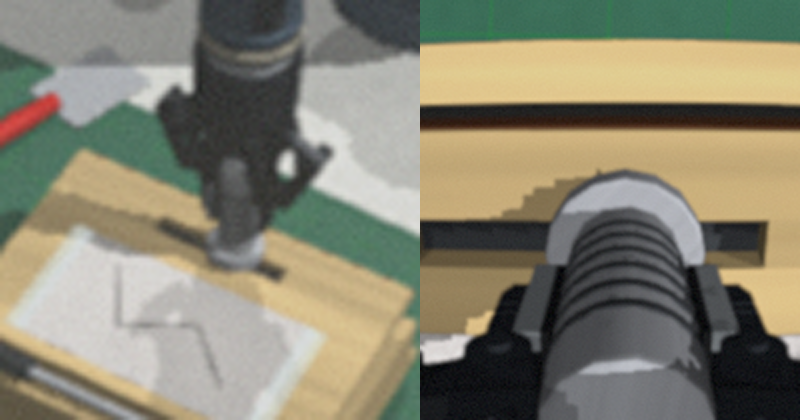

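Request:
play_rows(
  steps=[
    [[0.0003, -0.0005, 0.004, 0, 0, 0], [0.0002, -0.0005, 0.004, 0, 0, 0], [0, 0, 0.004, 0, 0, 0], [0, 0, 0, 0, 0, 0], [0, 0, 0, 0, 0, 0]],
  ],
)

```text
t: 14.02
tcp_pos: [0.4821, 0.0594, 0.1452]
tool_rot: [-0.025, 1.0, 0.0, -0.0]
force: [-1.2, 2.0, -4.2]
finger_gap: 0.33
```

```bash
python3 look.py l10
```

```text
14.125 [0.4822 0.0594 0.1454] [-1.76  0.44 -4.58] [0.124 0.371 0.052] 0.334 [ 2.e-04 -1.e-04 -1.e+00]
```

View pics/l10.png

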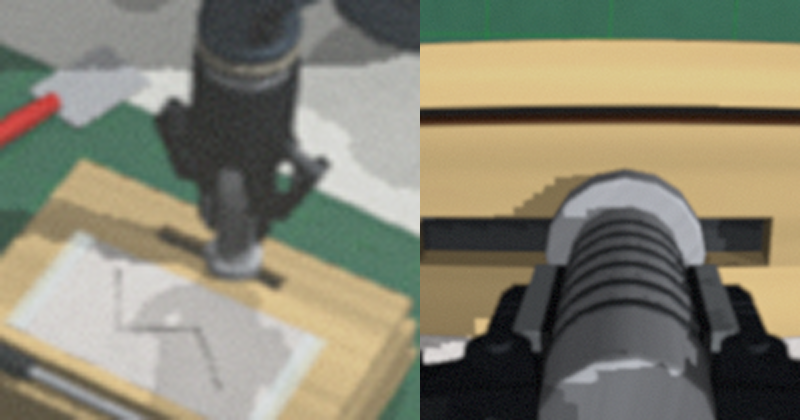

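Request:
play_rows(
  steps=[
    [[0.0005, 0, 0.002, 0, 0, 0], [0.0005, 0, 0.002, 0, 0, 0], [0, 0, 0.001, 0, 0, 0], [0, 0, 0, 0, 0, 0], [0, 0, 0, 0, 0, 0]],
  ],
)

```text
t: 14.75
tcp_pos: [0.4818, 0.0593, 0.1405]
tool_rot: [-0.025, 1.0, -0.0, 0.001]
force: [-0.7, 0.7, -2.8]
finger_gap: 0.33
```

Request:
play_rows(
  steps=[
    [[0, 0, 0.001, 0, 0, 0], [0, 0, 0, 0, 0, 0], [0, 0, 0, 0, 0, 0]],
  ],
)

```text
t: 15.12
tcp_pos: [0.4817, 0.0593, 0.1397]
tool_rot: [-0.025, 1.0, -0.0, 0.001]
force: [-0.9, 0.4, 0.3]
finger_gap: 0.332
```

```bash
python3 look.py l11
```

```text
15.225 [0.4817 0.0593 0.1397] [-0.36  1.78  2.04] [ 0.282  0.003 -0.021] 0.333 [-1.2e-03 -2.0e-04 -1.0e+00]
```

View pics/l11.png

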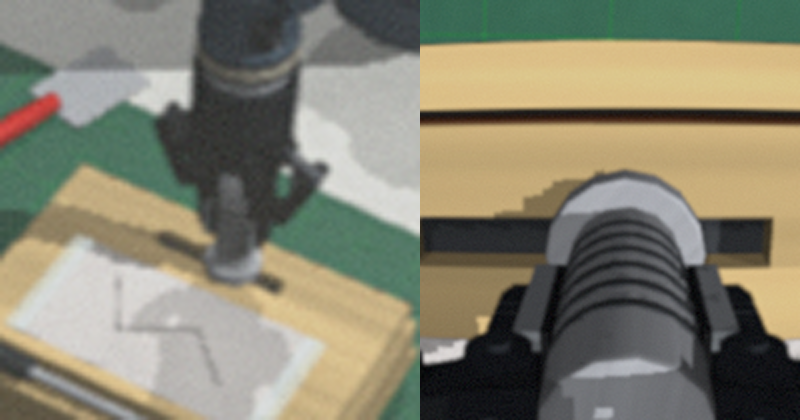

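The force rose from -2.8 N to about +1–2 N at TCP z 0.1397, where I expected the stop at 0.1399, so the collar is down and the board is on its stop. I release and wait.

Request:
play_rows(
  steps=[
    [[0, 0, 0, 0, 0, 0], [0, 0, 0, 0, 0, 0], [0, 0, 0, 0, 0, 0], [0, 0, 0, 0, 0, 0], [0, 0, 0, 0, 0, 0], [0, 0, 0, 0, 0, 0]],
  ],
  fingers=1,
)

```text
t: 15.98
tcp_pos: [0.4813, 0.0593, 0.1393]
tool_rot: [-0.025, 1.0, -0.0, -0.0]
force: [-0.3, 0.2, -0.7]
finger_gap: 1.0
```

```bash
python3 look.py l12
```

```text
16.075 [0.4813 0.0594 0.1393] [ 0.1  -0.14 -0.77] [-0.005  0.011 -0.019] 1.0 [ 0. -0. -1.]
```

View pics/l12.png

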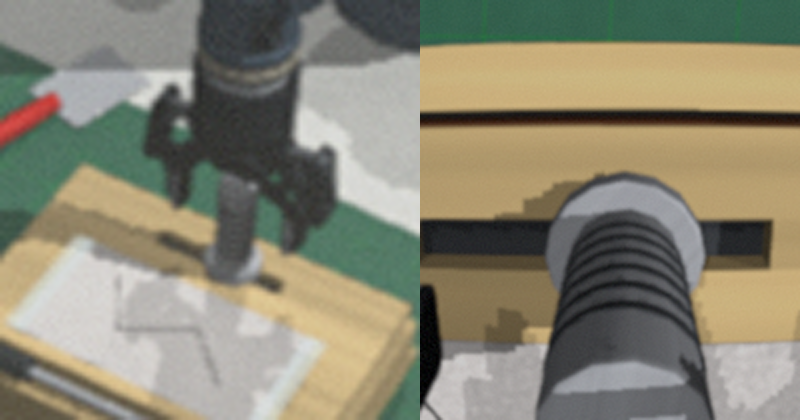

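The fingers are open, the force is about zero, and the pin stands with the board level. I retreat straight up.

Request:
play_rows(
  steps=[
    [[0, 0, -0.015, 0, 0, 0], [0, 0, -0.03, 0, 0, 0], [0, 0, -0.04, 0, 0, 0], [0, 0, -0.04, 0, 0, 0], [0, 0, -0.03, 0, 0, 0], [0.03, 0, 0, 0, 0, 0], [0.03, 0, 0, 0, 0, 0], [0, 0, 0, 0, 0, 0], [0, 0, 0, 0, 0, 0]],
  ],
)

```text
t: 17.2
tcp_pos: [0.4224, 0.0562, 0.2946]
tool_rot: [-0.025, 1.0, -0.0, 0.001]
force: [-0.2, -0.6, 0.1]
finger_gap: 1.003
```

```bash
python3 - <<'E'
from station import manip
from h import *
w=manip.snapshot("wrist");a=manip.snapshot("scene");b=manip.snapshot("top")
cv2.imwrite("pics/w13.png",w["img"][:,:,::-1]);cv2.imwrite("pics/t13.png",b["img"][:,:,::-1])
cv2.imwrite("pics/s13.png",cv2.resize(a["img"][130:290,210:400][:,:,::-1],None,fx=3.7,fy=3.7,interpolation=cv2.INTER_CUBIC))
s=manip.sense();print(s["t"],s["tcp_pos"],s["force"])
c=np.array([.4817,.0593])
for n,z in (("top",.172),("collar b",.08)): print(n,"w",proj(w,(*c,z),True),"s",proj(a,(*c,z)))
E
```

```text
17.35 [0.42253099 0.05618629 0.29434456] [-0.62256244 -0.18967262 -0.96908003]
top w (np.float64(283.2818792849232), np.float64(272.78448292535427)) s (np.float64(310.8347515552841), np.float64(183.03777446314064))
collar b w (np.float64(283.17674637566415), np.float64(233.74571398204353)) s (np.float64(309.3522769400291), np.float64(203.09545523869446))
```

View pics/w13.png

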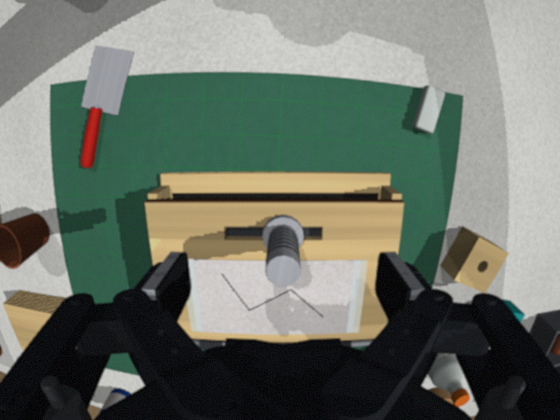

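View pics/s13.png

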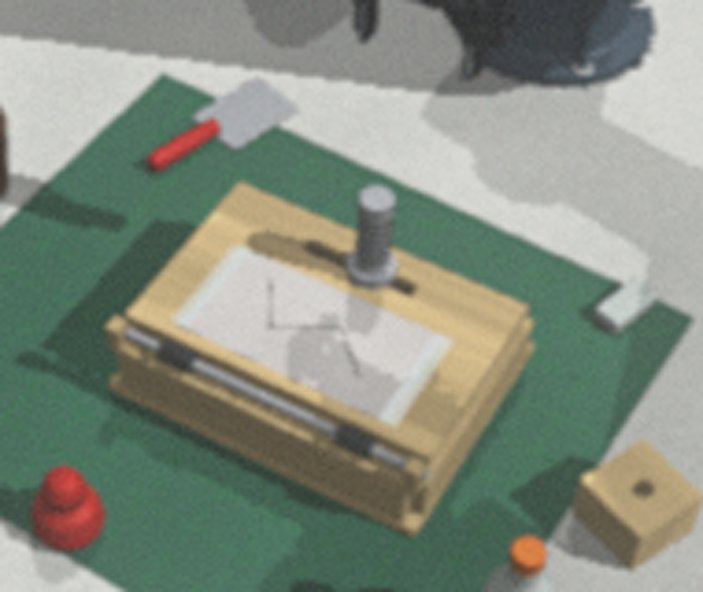

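View pics/t13.png

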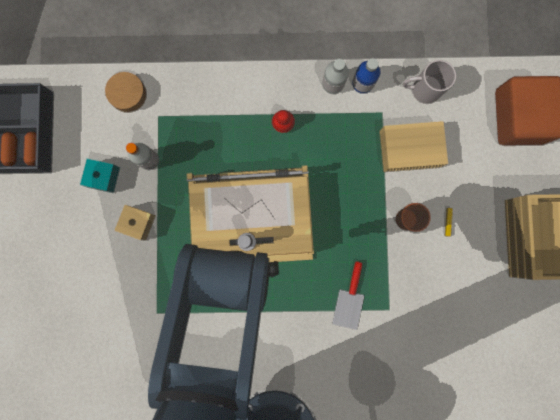

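The pin stands upright with its collar on the level board. Its top is at scene (311.9,183.2), predicted (310.8,183.0) for fully seated. The bystanders look unmoved and the gripper is clear, so I hand in.

```bash
python3 - <<'E'
from station import manip
print(manip.sign_off(), manip.sense()["t"])
E
```

```text
the job is handed in; nothing more can be done
the job is handed in; nothing more can be done
```

The pin now stands in the hidden hole with its collar on the board, the board is level, and I handed the job in at about 17.4 s of the 54 s allowed.

**What I did:** I lifted the pin out of the plywood rest and lowered its nose into the slot. I then pressed the board nearly level and slid the nose left, +y. At about 10 mm left of the slot's middle the board sprang up round the stem. The wrist camera had shown the hole at about +9.4 mm. I lowered the pin until the board met its stop, released it and backed the arm off.

**Last checks:**
- **Seating:** The force rose sharply at TCP height 0.1397 m, where I expected the stop at 0.1399 m. After release, the pin's top was within about 1 pixel of where a fully seated pin should appear.
- **Surroundings:** The gripper was open and clear, and the other things looked unmoved.
- **Disagreements:** The camera estimates of the slot's place differed by 2–3 mm. During the slide the stem pressed sideways on the slot wall with up to about 5 N, which I eased off before lowering. No check failed.

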